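# Set up the candle carousel for its picture

## Robot

A 6-joint arm with a two-finger parallel gripper is mounted at the origin on the work surface. World frame = base frame: x ahead of the robot, y to its left, z up, the work surface at z = 0. Lengths are in m, angles in rad, forces in N, time in s.
With the tool pointing down it reaches from about 0.325 to 0.9 m from the base axis. Payload 3.5 kg.
Tool frame: the origin (TCP) lies at the very end of the fingers, on their centre line; the grasp point (between the pads) lies 19 mm behind it; z points along the fingers, y is the line along which they close (so a half turn about z gives the same grasp; the last joint's range is limited). The gripper opens to 85 mm and grips with 20 to 120 N. Pads are 22 mm wide; open, the fingers measure 114 mm over their backs; the gripper's body (76 mm by 85 mm) begins 54 mm behind the grasp point. The pads swing forward as they close: fully open they stand 13 mm farther back than shut.
Start: joints at [1.21, 0.276, -0.026, 1.268, 0, 1.467], TCP at [0.159, 0.604, 0.231] pointing down, gripper open.
Joint ranges: [-3.12, 3.12], [-0.85, 1.88], [-1.08, 1.24], [-1.95, 2.15], [-1.57, 1.53], [-3.14, 3.14]. Speed limits (rad/s): [2.57, 2.57, 3.14, 3.14, 3.14, 3.14].

## Interface

Orientations are given as a 3x3 rotation matrix whose columns are the frame's x, y, z axes.
In Python, from station import monitor, optics, job gives the robot as it stands.
- The arm moves only by the tool play_rows, never from a script. Its argument "commands" is a list of rows, each a list of 6 numbers: the shift along the tool's x, y, z normalised to -1 to 1, where 1 is 0.08 m, then the turn, a rotation vector about the tool's x, y, z normalised to -1 to 1, where 1 is 60 degrees. A call has 1 to 12 rows; each row is the pose to reach, as a shift and turn from the pose commanded when the call began, along the tool's axes at that moment; what a row does not reach only later rows make up. A row lasts 1/8 s, in which the tool goes at most 62.5 mm and 10.7 degrees, less where a joint would pass 70% of its speed; a pose out of reach is approached as far as the arm can. A call with a number of a shift or a turn outside -1 to 1 is refused whole. A call with a gripper value outside its range is refused whole. "hand" is the opening, from 0 (shut) to 1 (fully open), set as the call begins (left out, the last holds). The fingers move at their own pace and stop on an object; "grip_force" is the grip in N (left out, the last holds). Time passes only in rows, so rows that repeat a pose let the fingers close. It gives the time, the measured TCP pose, the force, the opening and the grip force at its end, in the units of the state.
- monitor.read_state(): the state, without advancing time (a new reading comes with each control period).
- optics.snapshot(name): name is "side" or "top"; returns the picture (420x560x3 uint8, red, green, blue); there is no depth.
- optics.calibration(name): a dict with "fx", "fy", "cx", "cy" (pixels), "k1" (the pictures are not rectified: a ray, as slopes to the right and down, at radius r is drawn at 1 + k1 r^2 times it, then the intrinsics apply), "R" (3x3) and "t" (3): a world point X has camera coordinates R X + t. Camera axes: x right, y down, z forward; pixel columns grow to the right and rows downward; lengths in m; the calibration is good to about 2 mm. A picture is of the moment at which its call begins. calibration takes no time and is no camera call.
- job.finish_job(): hands the job in; it is judged then, once.
The state is a dict: "time_s": time; "joint_pos": joint angles; "qvel": joint speeds; "tau": joint torques, N m; "tool_pos": TCP position; "tool_rot": TCP orientation; "wrist_force": force on the tool from outside, world axes, zero at the start; "wrist_torque": the same for the moment, N m; "gripper_width": opening from 0.0 (shut) to 1.0 (fully open); "gripper_force": force on a finger pad.
Only numpy, scipy, OpenCV 4.12 (cv2) and the standard library are available. Lean on these libraries where they do the work, as an engineer would, in place of code of your own. Each camera call takes 0.05 s, during which the arm holds its last target. There are 200 camera calls.

## Task

Get this candle display ready for its picture: with the scraper block, sweep the three wax chips off the slate into the brass tray, and stand the block back on its cork mat. Then take the turntable by its upright post and turn it until the jar with the red lid faces front, right behind the brass pointer; do not touch the jars or the chips with the fingers, and do not disturb the jars or the other goods. The turntable springs back if let go, so finish while still holding the post, with the turntable still.

Things in the scene. Friction and masses are not known exactly. Their poses are not given: they have to be found in the camera images.
- front_spot (a point): where the middle of the jar facing front must stand: 70 mm from the turntable's axis, above the brass pointer, 38 mm above the counter; fixed to the foot
- foot: fixed round dark steel foot, 150 mm across, 22 mm high; origin: middle of its underside, on the turntable's vertical axis. Its x axis points along the brass pointer (front), a bar with a diamond tip lying on the counter and sticking out from under the turntable on the customers' side (roughly +x, away from the robot), tip 173 mm from the axis
- post_top (a point): top centre of the turning post: upright round dark steel post, 14 mm diameter, fixed on the turntable 110 mm from its axis; top 152 mm above the counter, its upper 60 mm above all jar lids. At the start it stands on the robot's side (across from the pointer to within 0.25 rad); it goes round with the turntable
- post: the turning post itself, 14 mm diameter, 114 mm tall, fixed upright on the turntable; origin: middle of its foot, 110 mm from the axis, 38 mm above the counter
- turntable (a joint): turntable angle, rad, 0 at the start, positive counterclockwise from above, range +-2.8. Light wooden disc 250 mm across, 16 mm thick, top 38 mm above the counter; five jars stand on it 70 mm from the axis, 72 degrees apart. A return spring (0.15 N m/rad, friction 0.012 N m; up to 3.5 N at the post) turns it back to 0 when let go. The task needs 0.35 to 2.2 rad by the shorter way
- red_jar: the marked candle jar: the only one with a red lid and red band, 50 mm across, 50 mm high, loose on the turntable (lid top 88 mm above the counter); origin: middle of its underside
- jar_a: candle jar with white lid, 50 mm across, 50 mm high, loose on the turntable (lid top 88 mm above the counter); origin: middle of its underside
- jar_b: candle jar with white lid, 50 mm across, 50 mm high, loose on the turntable (lid top 88 mm above the counter); origin: middle of its underside
- jar_c: candle jar with grey lid, 50 mm across, 50 mm high, loose on the turntable (lid top 88 mm above the counter); origin: middle of its underside
- jar_d: candle jar with grey lid, 50 mm across, 50 mm high, loose on the turntable (lid top 88 mm above the counter); origin: middle of its underside
- slate: fixed dark slate slab 150 (x) by 140 (y) by 30 mm high, with a brass catch tray along its -y edge (to the right seen from the robot); origin: middle of the slab's underside. In its frame the slab spans y -70 to +70 mm, the tray y -70 to -170 mm (inside x -71 to +71); tray floor 4 mm high, walls 22 mm high and 4 mm thick, open towards the slab
- scraper: loose scraper block standing upright: black rubber foot 100 by 24 mm, 22 mm high, with a wooden grip block 70 mm (its x) by 28 mm (its y, to be gripped across) on it, 65 mm high in all, 0.11 to 0.23 kg; origin: middle of its underside; its x axis runs along its length
- mat: fixed cork mat 70 (its x) by 130 mm (its y), 4 mm thick, where the scraper stands at the start with its length along the mat's; origin: middle of its underside
- mug: blue mug 76 mm across, 90 mm high, bystander; origin: middle of its underside
- giftbox: green gift box 90 by 90 by 70 mm, bystander; origin: middle of its underside
- chip_a: loose yellow wax chip 20 by 16 by 10 mm, 12 g, lying on the slate within 35 mm of its middle line in x and between 45 mm on the tray side and 15 mm on the other side in y; origin: middle of its underside
- chip_b: loose yellow wax chip 20 by 16 by 10 mm, 12 g, lying on the slate within 35 mm of its middle line in x and between 45 mm on the tray side and 15 mm on the other side in y; origin: middle of its underside
- chip_c: loose yellow wax chip 20 by 16 by 10 mm, 12 g, lying on the slate within 35 mm of its middle line in x and between 45 mm on the tray side and 15 mm on the other side in y; origin: middle of its underside
Things that resemble listed ones, but are neither listed nor needed, are in the scene too. Of the things that look like the foot, the largest one is meant.

How it is judged:
By the outcome, as a careful person would: the job done as asked, in the order asked, and still so for the second after the job is handed in, while the arm keeps its last pose, push and grip.
It also fails if it takes over 72 s, if anything falls off the work surface, if the arm or the gripper's body presses on something with over 40 N, if the wrist force passes 120 N, or if a joint passes its speed limit or range.

## Working session

There is one attempt and no reset: what is moved stays moved. The work goes in short steps, Python scripts to look and compute and a tool call to move; the robot and the scene stay as the last step left them, time stands still between calls to the robot, and variables do not carry over. Pictures are saved under pics/ and viewed, at most 10 in all, crops included, and the job is handed in when it is done.

Besides the shell and the picture viewer there is one more tool, called after ">>>" by a JSON object that holds its "fn" and its "kwargs". play_rows: Moves the arm, as the interface text tells. Its arguments: {"type":"object","properties":{"commands":{"type":"array","items":{"type":"array","items":{"type":"number","minimum":-1,"maximum":1}}},"hand":{"type":"number"},"grip_force":{"type":"number"}},"required":["commands"]}

```bash
mkdir -p pics; python3 - <<'E'
from station import monitor, optics, job
import cv2
for n in("top","side"):
    im=optics.snapshot(n); cv2.imwrite(f"pics/{n}0.png",im[:,:,::-1]); c=optics.calibration(n); print(n,c)
s=monitor.read_state(); print(s)
E
```

```text
top {'fx': 401.5052835605431, 'fy': 401.5052835605431, 'cx': 280.34166547056117, 'cy': 214.9740910334407, 'k1': 0.036968634040135416, 'R': array([[-0.01778009, -0.99983743, -0.00299768],
       [-0.99707998,  0.01795359, -0.07422384],
       [ 0.07426559,  0.00166922, -0.9972371 ]]), 't': array([0.138672  , 0.50484782, 1.02631512])}
side {'fx': 478.46569659865304, 'fy': 478.46569659865304, 'cx': 279.5576951349256, 'cy': 210.59341316214685, 'k1': -0.1290155709387038, 'R': array([[ 0.77599152, -0.63069058, -0.00815824],
       [-0.42349804, -0.51139273, -0.74774788],
       [ 0.46742548,  0.58370101, -0.66393265]]), 't': array([-0.31523936,  0.35999501,  0.74334938])}
{'time_s': 0.1, 'joint_pos': array([ 1.20958998e+00,  2.77103248e-01, -2.77384016e-02,  1.26799437e+00,
       -3.09786992e-05,  1.46737368e+00]), 'qvel': array([ 0.00024485, -0.00203487,  0.00359859,  0.00093964,  0.00029715,
       -0.00079053]), 'tau': array([ 4.04324128e-04, -4.46706355e+01,  2.96129125e+01,  8.46521929e-03,
       -8.40394046e-05, -1.60866733e-05]), 'tool_pos': array([0.15911943, 0.60368087, 0.23024527]), 'tool_rot': array([[-9.66957320e-01,  2.54937372e-01, -6.91853085e-04],
       [ 2.54938247e-01,  9.66955432e-01, -1.91901976e-03],
       [ 1.79761244e-04, -2.03199002e-03, -9.99997919e-01]]), 'wrist_force': array([0.55061452, 0.06110543, 1.17347186]), 'wrist_torque': array([-0.00636328, -0.00085792, -0.06473829]), 'gripper_force': 0.0, 'gripper_width': 1.00281812119076}
```

View pics/top0.png

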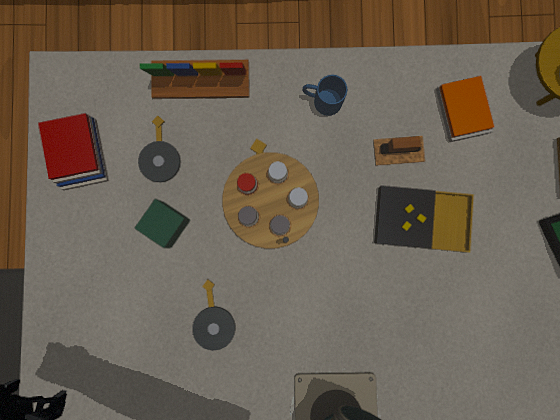

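View pics/side0.png

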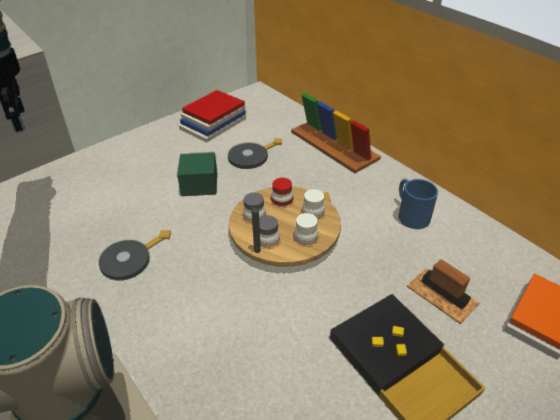

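The top view shows the turntable at (270,200) with the red lid at (247,183), the post top near (284,240) and the diamond pointer tip at (259,146). The scraper is on its mat at (400,147), the slate is at (405,218) with its tray at (453,221), and the chips are at (409,209), (421,218) and (407,226). There are three foot-like things: discs at (159,161) and (213,328), and the foot under the turntable at (270,200). The one meant is the one under the turntable, since it's the largest and carries the wooden disc. I'll enlarge it to confirm.

```bash
cat > h.py <<'E'
import numpy as np, cv2
from station import monitor, optics, job
def ray(n,uv):
    c=optics.calibration(n); K=np.array([[c['fx'],0,c['cx']],[0,c['fy'],c['cy']],[0,0,1]])
    p=cv2.undistortPoints(np.array(uv,float).reshape(-1,1,2),K,np.array([c['k1'],0,0,0.]))[:,0]
    R,t=np.array(c['R']),np.array(c['t'])
    return -R.T@t, np.c_[p,np.ones(len(p))]@R
def px2w(n,uv,z):
    o,d=ray(n,uv); return o+d*((z-o[2])/d[:,2])[:,None]
def w2px(n,X):
    c=optics.calibration(n); K=np.array([[c['fx'],0,c['cx']],[0,c['fy'],c['cy']],[0,0,1]])
    return cv2.projectPoints(np.array(X,float).reshape(-1,1,3),cv2.Rodrigues(np.array(c['R']))[0],np.array(c['t'],float),K,np.array([c['k1'],0,0,0.]))[0][:,0]
def blobs(im,lo,hi,box,amin=10):
    h=cv2.cvtColor(im,cv2.COLOR_RGB2HSV); m=cv2.inRange(h,np.array(lo),np.array(hi)); k=np.zeros_like(m); x0,y0,x1,y1=box; k[y0:y1,x0:x1]=m[y0:y1,x0:x1]
    n,l,s,c=cv2.connectedComponentsWithStats(k); return [(c[i],s[i,4],(l==i)) for i in range(1,n) if s[i,4]>=amin]
E
python3 - <<'E'
from h import *
im=cv2.imread("pics/top0.png")
a=cv2.resize(im[135:260,205:335],None,fx=4,fy=4,interpolation=cv2.INTER_CUBIC)   # 520x500
cv2.imwrite("pics/tt.png",a)
b=cv2.resize(im[125:260,365:485],None,fx=4.4,fy=4.4,interpolation=cv2.INTER_CUBIC)
cv2.imwrite("pics/sl.png",b)
for p in[(159,161),(213,328)]: print(px2w("top",[p],.02))
rgb=im[:,:,::-1].copy()
for c,a,_ in blobs(rgb,(22,150,120),(35,255,255),(375,190,432,245)): print("chip",c,a,px2w("top",[c],.04))
E
```

```text
[[0.6546148  0.44482907 0.02      ]]
[[0.22253669 0.30568059 0.02      ]]
chip [409.33333333 208.08333333] 36 [[ 0.51734082 -0.19857933  0.04      ]]
chip [421.31578947 217.71052632] 38 [[ 0.49229064 -0.22767411  0.04      ]]
chip [406.45945946 225.43243243] 37 [[ 0.47335343 -0.18952106  0.04      ]]
```

View pics/tt.png

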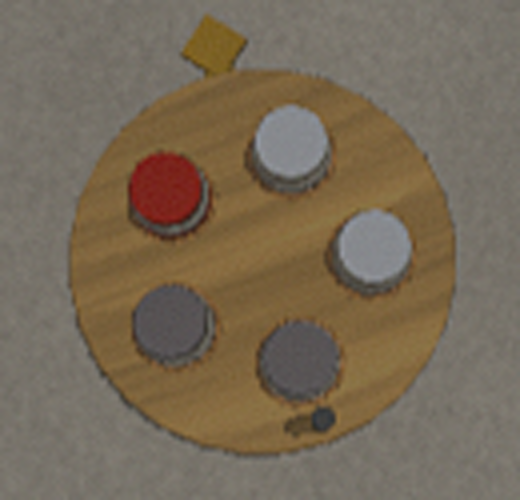

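View pics/sl.png

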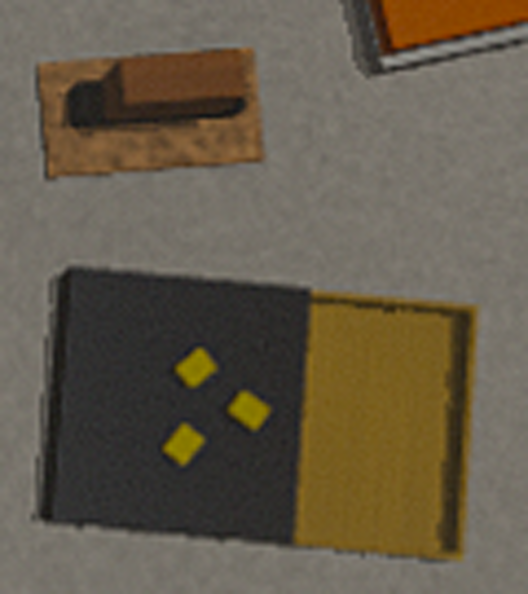

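The enlarged crop confirms the turntable: the diamond is at crop (213,45), the red lid at (166,188) and the post top at (322,418). The scraper's grip top spans crop (120,57) to (245,97), and the slab corners are at (70,268), (311,290), (295,543) and (50,521).

```bash
python3 - <<'E'
from h import *
np.set_printoptions(precision=4,suppress=True)
print("cam",ray("top",[(280,215)])[0],ray("side",[(280,215)])[0])
im=cv2.imread("pics/top0.png")[:,:,::-1].copy()
T=lambda L:[(205+(x+.5)/4-.5,135+(y+.5)/4-.5) for x,y in L]
S=lambda L:[(365+(x+.5)/4.4-.5,125+(y+.5)/4.4-.5) for x,y in L]
ed=T([(70,255),(456,262),(265,68),(262,455),(128,127),(402,400),(395,120),(125,395)])
P=px2w("top",ed,.038)[:,:2]
A=np.c_[2*P,np.ones(len(P))]; s=np.linalg.lstsq(A,(P**2).sum(1),rcond=None)[0]; ax=s[:2]; print("axis",ax,"r",np.sqrt(s[2]+ax@ax))
lids=px2w("top",T([(166,188),(291,142),(374,246),(300,354),(170,319)]),.088)[:,:2]
print("lids",lids,np.linalg.norm(lids-ax,axis=1)); 
c2=lids.mean(0);print("axis from lids",c2)
for c in(ax,c2):
  post=px2w("top",T([(322,418)]),.152)[0,:2]; tip=px2w("top",T([(207,14),(213,45)]),.004)[:,:2]
  f=lambda p:np.arctan2(*(p-c)[::-1]); 
  print("post",post,np.linalg.norm(post-c),f(post),"tip",tip,np.linalg.norm(tip-c,axis=1),[f(t) for t in tip],"lid",[f(l) for l in lids])
# side check of lids/post
print("side proj",w2px("side",[[*post,.152],[*lids[0],.088]]))
print("slab",px2w("top",S([(70,268),(311,290),(295,543),(50,521)]),.03)); print("tray",px2w("top",S([(477,307),(462,558)]),.022))
m=px2w("top",S([(38,63),(253,47),(264,157),(48,178)]),.004);print("mat",m,m.mean(0))
g=px2w("top",S([(120,57),(245,52),(245,97),(120,105)]),.065);print("grip",g,g.mean(0))
print("grip side",w2px("side",g), "slab side",w2px("side",[[.55,-.13,.03]]))
E
```

```text
cam [0.4296 0.1279 1.0614] [ 0.0496 -0.4486  0.7601]
axis [0.5453 0.1536] r 0.12406711113834068
lids [[0.5854 0.2117]
 [0.6124 0.1348]
 [0.5474 0.0853]
 [0.4823 0.1316]
 [0.505  0.2102]] [0.0705 0.0697 0.0683 0.0668 0.0695]
axis from lids [0.5465 0.1547]
post [0.4424 0.1196] 0.10843361084002309 -2.821929893455523 tip [[0.7157 0.1901]
 [0.6946 0.1864]] [0.1742 0.1528] [np.float64(0.21087690381648375), np.float64(0.2160137350679226)] lid [np.float64(0.9673004013496196), np.float64(-0.2735733908264344), np.float64(-1.5405280854441474), np.float64(-2.8053220260651552), np.float64(2.1899258946210445)]
post [0.4424 0.1196] 0.10988263201016692 -2.815745334768705 tip [[0.7157 0.1901]
 [0.6946 0.1864]] [0.1728 0.1514] [np.float64(0.2060584834033032), np.float64(0.21056084897690763)] lid [np.float64(0.9720986650738593), np.float64(-0.2935056910759862), np.float64(-1.5577119712503429), np.float64(-2.7957178650936525), np.float64(2.2127757786397244)]
side proj [[254.2755 209.4685]
 [281.6656 183.1995]]
slab [[ 0.578  -0.1303  0.03  ]
 [ 0.5623 -0.2697  0.03  ]
 [ 0.4152 -0.2537  0.03  ]
 [ 0.4302 -0.1134  0.03  ]]
tray [[ 0.5513 -0.3684  0.022 ]
 [ 0.405  -0.352   0.022 ]]
mat [[ 0.7073 -0.1218  0.004 ]
 [ 0.7142 -0.2514  0.004 ]
 [ 0.6468 -0.2553  0.004 ]
 [ 0.6367 -0.1255  0.004 ]] [ 0.6762 -0.1885  0.004 ]
grip [[ 0.6937 -0.1541  0.065 ]
 [ 0.695  -0.2249  0.065 ]
 [ 0.669  -0.2239  0.065 ]
 [ 0.666  -0.1531  0.065 ]] [ 0.6809 -0.189   0.065 ]
grip side [[440.5528 259.1326]
 [470.3743 279.5716]
 [462.1181 286.1233]
 [431.618  265.6021]] slab side [[380.7214 300.1486]]
```

```bash
python3 - <<'E'
import cv2
im=cv2.imread("pics/side0.png"); cv2.imwrite("pics/sc.png",cv2.resize(im[245:335,395:495],None,fx=6,fy=6,interpolation=cv2.INTER_CUBIC))
E
```

```text
(no output)
```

View pics/sc.png

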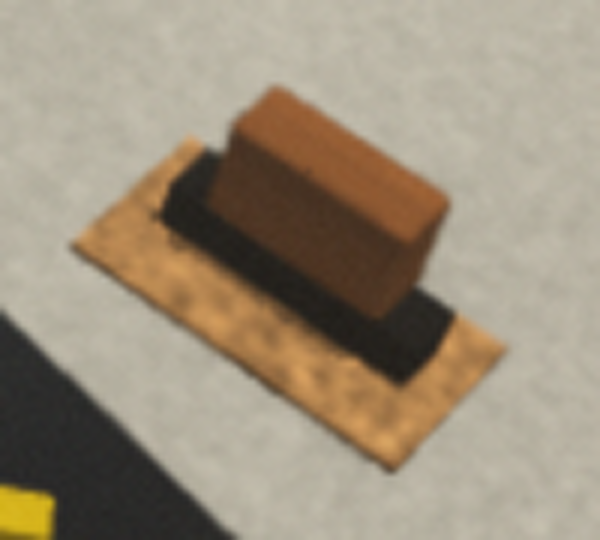

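The side crop puts the grip top's corners at crop (278,88), (450,205), (412,243) and (235,125), which matches the top-view position to about 2 mm. I'll refine the scraper and slate frames and plan the approach.

```bash
cat > plan.py <<'E'
import numpy as np
from scipy.spatial.transform import Rotation as Ro
def down(deg):
    a=np.radians(deg); x=np.array([np.cos(a),np.sin(a),0]); z=np.array([0,0,-1.]); return np.c_[x,np.cross(z,x),z]
def plan(p,R,targets):
    """targets: (xyz,yaw deg); splits into calls, prints row values"""
    p=np.array(p,float); R=np.array(R)
    for q,yaw in targets:
        q=np.array(q,float); G=down(yaw)
        while True:
            d=R.T@(q-p)/.08; r=Ro.from_matrix(R.T@G).as_rotvec()/np.radians(60)
            s=max(1,np.abs(d).max()/.999,np.abs(r).max()/.999)
            dd=np.round(d/s,3); rr=np.round(r/s,3)
            n=max(np.linalg.norm(dd)*.08/.0625,np.linalg.norm(rr)*60/10.7)
            p=p+R@dd*.08; R=R@Ro.from_rotvec(rr*np.radians(60)).as_matrix()
            print([*(float(v)+0 for v in dd),*(float(v)+0 for v in rr)],"rows %.1f"%n,"->",p.round(3))
            if s<=1: break
def state():
    from station import monitor
    s=monitor.read_state(); return s['tool_pos'],s['tool_rot'],s
E
python3 - <<'E'
from h import *; from plan import *
np.set_printoptions(precision=4,suppress=True)
C=lambda L:[(395+(x+.5)/6-.5,245+(y+.5)/6-.5) for x,y in L]
g=px2w("side",C([(278,88),(450,205),(412,243),(235,125)]),.069);print(g,g.mean(0)); print(np.degrees(np.arctan2(*(g[0]-g[1])[1::-1])),np.degrees(np.arctan2(*(g[3]-g[2])[1::-1])))
m=px2w("side",C([(192,140),(507,350),(392,470),(72,245)]),.004);print("mat",m.mean(0),np.degrees(np.arctan2(*(m[0]-m[1])[1::-1])),np.degrees(np.arctan2(*(m[3]-m[2])[1::-1])))
a=-.11; M=np.array([[np.cos(a),np.sin(a)],[-np.sin(a),np.cos(a)]])
print("chips slate",[(M@(np.array(c)-[.4964,-.1918])).round(4) for c in[(.5173,-.1986),(.4923,-.2277),(.4734,-.1895)]])
p,R,s=state(); plan(p,R,[((.680,-.188,.16),93)])
E
```

```text
[[ 0.6903 -0.1564  0.069 ]
 [ 0.6918 -0.2239  0.069 ]
 [ 0.6692 -0.2251  0.069 ]
 [ 0.666  -0.1572  0.069 ]] [ 0.6794 -0.1907  0.069 ]
91.27694271692306 92.67908175687451
mat [ 0.6751 -0.1901  0.004 ] 93.16563278066226 93.18736234975235
chips slate [array([ 0.0215, -0.0045]), array([-0.0001, -0.0361]), array([-0.0231, -0.0002])]
[-0.999, -0.896, 0.101, 0.0, 0.0, 0.136] rows 1.7 -> [0.218 0.514 0.222]
[-0.999, -0.667, 0.091, 0.0, 0.0, 0.122] rows 1.5 -> [0.271 0.434 0.215]
[-0.999, -0.496, 0.084, 0.0, 0.0, 0.113] rows 1.4 -> [0.32  0.359 0.209]
[-0.999, -0.356, 0.08, 0.0, 0.0, 0.108] rows 1.4 -> [0.367 0.288 0.202]
[-0.999, -0.233, 0.077, 0.0, 0.0, 0.104] rows 1.3 -> [0.412 0.22  0.196]
[-0.999, -0.121, 0.076, 0.0, 0.0, 0.102] rows 1.3 -> [0.456 0.152 0.19 ]
[-0.999, -0.014, 0.075, 0.0, 0.0, 0.102] rows 1.3 -> [0.5   0.086 0.184]
[-0.999, 0.094, 0.076, 0.0, 0.0, 0.102] rows 1.3 -> [0.544 0.019 0.178]
[-0.999, 0.203, 0.077, 0.0, 0.001, 0.104] rows 1.3 -> [ 0.589 -0.05   0.172]
[-0.999, 0.319, 0.078, -0.001, 0.0, 0.107] rows 1.3 -> [ 0.635 -0.12   0.166]
[-0.934, 0.417, 0.076, 0.0, 0.001, 0.104] rows 1.3 -> [ 0.68  -0.188  0.16 ]
```

>>> {"fn": "play_rows", "kwargs": {"commands": [[-1,-0.9,0.08,0,0,0.14],[-1,-0.9,0.08,0,0,0.14]], "hand": 1}}

```text
time_s: 0.35
tool_pos: [0.2186, 0.5126, 0.224]
tool_rot: [[-0.919, 0.394, -0.0], [0.394, 0.919, -0.002], [-0.0, -0.002, -1.0]]
wrist_force: [0.1, 0.4, -0.4]
gripper_width: 1.001
gripper_force: 0.0
```

>>> {"fn": "play_rows", "kwargs": {"commands": [[-1,-0.67,0.08,0,0,0.12],[-1,-0.67,0.08,0,0,0.12]]}}

```text
time_s: 0.6
tool_pos: [0.2713, 0.4309, 0.2177]
tool_rot: [[-0.862, 0.508, -0.001], [0.508, 0.862, -0.002], [-0.0, -0.002, -1.0]]
wrist_force: [-0.2, 0.4, -0.2]
gripper_width: 1.002
gripper_force: 0.0
```

>>> {"fn": "play_rows", "kwargs": {"commands": [[-1,-0.5,0.08,0,0,0.11],[-1,-0.5,0.08,0,0,0.11]]}}

```text
time_s: 0.85
tool_pos: [0.3201, 0.356, 0.2114]
tool_rot: [[-0.797, 0.604, -0.001], [0.604, 0.797, -0.001], [-0.0, -0.002, -1.0]]
wrist_force: [-0.4, 1.1, -0.0]
gripper_width: 1.0
gripper_force: 0.0
```

>>> {"fn": "play_rows", "kwargs": {"commands": [[-1,-0.36,0.07,0,0,0.11],[-1,-0.36,0.07,0,0,0.11]]}}

```text
time_s: 1.1
tool_pos: [0.3668, 0.2851, 0.2059]
tool_rot: [[-0.722, 0.692, -0.001], [0.692, 0.722, -0.001], [-0.0, -0.001, -1.0]]
wrist_force: [-0.8, 1.0, -0.3]
gripper_width: 0.995
gripper_force: 0.0
```

>>> {"fn": "play_rows", "kwargs": {"commands": [[-1,-0.23,0.05,0,0,0.1],[-1,-0.23,0.05,0,0,0.1]]}}

```text
time_s: 1.35
tool_pos: [0.4124, 0.2166, 0.202]
tool_rot: [[-0.646, 0.764, -0.0], [0.764, 0.646, -0.001], [-0.0, -0.001, -1.0]]
wrist_force: [-1.2, 0.8, 0.3]
gripper_width: 0.999
gripper_force: 0.0
```

>>> {"fn": "play_rows", "kwargs": {"commands": [[-1,-0.12,0.05,0,0,0.1],[-1,-0.12,0.05,0,0,0.1]]}}

```text
time_s: 1.6
tool_pos: [0.4571, 0.1497, 0.1981]
tool_rot: [[-0.563, 0.827, -0.0], [0.827, 0.563, -0.001], [-0.0, -0.001, -1.0]]
wrist_force: [0.3, 0.5, -0.4]
gripper_width: 1.003
gripper_force: 0.0
```

>>> {"fn": "play_rows", "kwargs": {"commands": [[-1,-0.01,0.05,0,0,0.1],[-1,-0.01,0.05,0,0,0.1]]}}

```text
time_s: 1.85
tool_pos: [0.5017, 0.0837, 0.1942]
tool_rot: [[-0.474, 0.88, -0.0], [0.88, 0.474, -0.0], [-0.0, -0.0, -1.0]]
wrist_force: [-0.0, 1.1, -0.0]
gripper_width: 1.005
gripper_force: 0.0
```

>>> {"fn": "play_rows", "kwargs": {"commands": [[-1,0.1,0.08,0,0,0.1],[-1,0.1,0.08,0,0,0.1]]}}

```text
time_s: 2.1
tool_pos: [0.5467, 0.0175, 0.1876]
tool_rot: [[-0.381, 0.925, -0.0], [0.925, 0.381, 0.0], [0.0, -0.0, -1.0]]
wrist_force: [0.7, 0.5, 0.6]
gripper_width: 0.998
gripper_force: 0.0
```

>>> {"fn": "play_rows", "kwargs": {"commands": [[-1,0.2,0.08,0,0,0.1],[-1,0.2,0.08,0,0,0.1]]}}

```text
time_s: 2.35
tool_pos: [0.592, -0.05, 0.1812]
tool_rot: [[-0.283, 0.959, -0.0], [0.959, 0.283, 0.0], [0.0, -0.0, -1.0]]
wrist_force: [-0.3, 1.3, -0.3]
gripper_width: 1.0
gripper_force: 0.0
```

>>> {"fn": "play_rows", "kwargs": {"commands": [[-1,0.32,0.08,0,0,0.11],[-1,0.32,0.08,0,0,0.11]]}}

```text
time_s: 2.6
tool_pos: [0.639, -0.1193, 0.1748]
tool_rot: [[-0.171, 0.985, -0.0], [0.985, 0.171, 0.001], [0.001, -0.0, -1.0]]
wrist_force: [-1.0, -0.2, -0.8]
gripper_width: 1.0
gripper_force: 0.0
```

>>> {"fn": "play_rows", "kwargs": {"commands": [[-0.93,0.42,0.08,0,0,0.1],[-0.93,0.42,0.08,0,0,0.1],[-0.93,0.42,0.08,0,0,0.1],[-0.93,0.42,0.08,0,0,0.1]]}}

```text
time_s: 3.1
tool_pos: [0.683, -0.184, 0.1689]
tool_rot: [[-0.069, 0.998, -0.002], [0.998, 0.069, 0.001], [0.001, -0.001, -1.0]]
wrist_force: [0.1, -0.5, 0.4]
gripper_width: 1.0
gripper_force: 0.0
```

```bash
python3 - <<'E'
from plan import *
p,R,s=state(); print(s['time_s'],p,np.degrees(np.arctan2(R[1,0],R[0,0])),R[:,2],s['wrist_force'],s['joint_pos'])
plan(p,R,[((.680,-.189,.10),92.5),((.680,-.189,.032),92.5)])
E
```

```text
3.1 [ 0.68300504 -0.18402373  0.168927  ] 93.95927728524418 [-0.00150229  0.00134398 -0.99999797] [ 0.05092195 -0.4959356   0.3916906 ] [-3.54798756e-01  4.56235188e-01  9.54755203e-02  1.21191228e+00
  7.38369186e-04  1.14689344e+00]
[-0.061, -0.041, 0.862, -0.001, -0.001, 0.024] rows 1.1 -> [ 0.68  -0.189  0.1  ]
[0.0, 0.001, 0.85, 0.0, 0.0, 0.0] rows 1.1 -> [ 0.68  -0.189  0.032]
```

>>> {"fn": "play_rows", "kwargs": {"commands": [[-0.06,-0.04,0.4,0,0,0.024],[-0.06,-0.04,0.86,0,0,0.024],[-0.06,-0.04,0.86,0,0,0.024]]}}

```text
time_s: 3.48
tool_pos: [0.6773, -0.1881, 0.0969]
tool_rot: [[-0.044, 0.999, -0.008], [0.999, 0.044, 0.003], [0.004, -0.008, -1.0]]
wrist_force: [-0.3, 0.3, 0.7]
gripper_width: 0.999
gripper_force: 0.0
```

>>> {"fn": "play_rows", "kwargs": {"commands": [[0,0,0.3,0,0,0],[0,0,0.6,0,0,0],[0,0,0.85,0,0,0],[0,0,0.85,0,0,0]]}}

```text
time_s: 3.98
tool_pos: [0.68, -0.19, 0.0312]
tool_rot: [[-0.042, 0.999, -0.003], [0.999, 0.042, 0.001], [0.001, -0.003, -1.0]]
wrist_force: [0.1, -1.8, 0.8]
gripper_width: 0.999
gripper_force: 0.0
```

>>> {"fn": "play_rows", "kwargs": {"commands": [[0,0,0,0,0,0],[0,0,0,0,0,0],[0,0,0,0,0,0],[0,0,0,0,0,0],[0,0,0,0,0,0],[0,0,0,0,0,0]], "hand": 0, "grip_force": 60}}

```text
time_s: 4.72
tool_pos: [0.6819, -0.1914, 0.0331]
tool_rot: [[-0.042, 0.999, 0.002], [0.999, 0.042, -0.001], [-0.001, 0.002, -1.0]]
wrist_force: [0.1, -0.3, 5.5]
gripper_width: 0.317
gripper_force: 60.2
```

```bash
python3 - <<'E'
from plan import *
p,R,s=state(); print(s['joint_pos'])
plan(p,R,[((.68,-.19,.112),92.5),((.58,-.167,.14),130),((.502,-.144,.13),173.7),((.502,-.144,.062),173.7)])
E
```

```text
[-3.64761087e-01  5.63997903e-01 -3.99995224e-02  9.65029942e-01
 -1.06995849e-04  1.16439820e+00]
[0.018, -0.022, -0.986, 0.002, 0.001, -0.002] rows 1.3 -> [ 0.68  -0.19   0.112]
[0.276, -0.999, -0.282, 0.0, 0.0, -0.505] rows 2.8 -> [ 0.599 -0.171  0.135]
[0.176, -0.172, -0.067, 0.0, 0.0, -0.12] rows 0.7 -> [ 0.58  -0.167  0.14 ]
[0.847, -0.562, 0.125, 0.0, -0.001, -0.728] rows 4.1 -> [ 0.502 -0.144  0.13 ]
[0.0, 0.0, 0.85, 0.0, 0.0, 0.0] rows 1.1 -> [ 0.502 -0.144  0.062]
```

>>> {"fn": "play_rows", "kwargs": {"commands": [[0,0,-0.4,0,0,0],[0,0,-0.8,0,0,0],[0,0,-1,0,0,0],[0,0,-1,0,0,0]]}}

```text
time_s: 5.22
tool_pos: [0.6818, -0.1912, 0.1128]
tool_rot: [[-0.042, 0.999, 0.002], [0.999, 0.042, -0.001], [-0.001, 0.002, -1.0]]
wrist_force: [0.6, 0.6, -2.1]
gripper_width: 0.324
gripper_force: 59.4
```

>>> {"fn": "play_rows", "kwargs": {"commands": [[0.1,-0.4,-0.2,0,0,-0.16],[0.2,-0.7,-0.28,0,0,-0.33],[0.28,-1,-0.28,0,0,-0.5],[0.28,-1,-0.28,0,0,-0.5]]}}

```text
time_s: 5.72
tool_pos: [0.5971, -0.1708, 0.1322]
tool_rot: [[-0.535, 0.845, -0.005], [0.845, 0.535, 0.002], [0.004, -0.003, -1.0]]
wrist_force: [1.0, -0.4, -1.5]
gripper_width: 0.323
gripper_force: 59.8
```

>>> {"fn": "play_rows", "kwargs": {"commands": [[0.5,-0.4,0,0,0,-0.17],[1,-0.73,0.06,0,0,-0.34],[1,-0.73,0.06,0,0,-0.51],[1,-0.73,0.06,0,0,-0.68],[1,-0.73,0.06,0,0,-0.85],[1,-0.73,0.06,0,0,-0.85],[1,-0.73,0.06,0,0,-0.85],[1,-0.73,0.06,0,0,-0.85]]}}

```text
time_s: 6.72
tool_pos: [0.5083, -0.1357, 0.1294]
tool_rot: [[-0.993, 0.117, -0.0], [0.117, 0.993, 0.0], [0.0, 0.0, -1.0]]
wrist_force: [0.3, -0.4, -1.1]
gripper_width: 0.316
gripper_force: 59.8
```

```bash
python3 - <<'E'
from plan import *; from h import *
p,R,s=state(); print(s['time_s'],p,np.degrees(np.arctan2(R[1,0],R[0,0])),s['gripper_width'])
plan(p,R,[((.502,-.144,.1),173.7),((.502,-.144,.062),173.7)])
cv2.imwrite("pics/t1.png",cv2.resize(optics.snapshot("side")[200:420,260:500,::-1],None,fx=2.5,fy=2.5))
E
```

```text
6.725 [ 0.50825797 -0.13570521  0.12944851] 173.28761576697028 0.3163581709337219
[0.065, -0.112, 0.368, 0.0, 0.0, -0.007] rows 0.5 -> [ 0.502 -0.144  0.1  ]
[0.0, 0.0, 0.475, 0.0, 0.0, 0.0] rows 0.6 -> [ 0.502 -0.144  0.062]
```

View pics/t1.png

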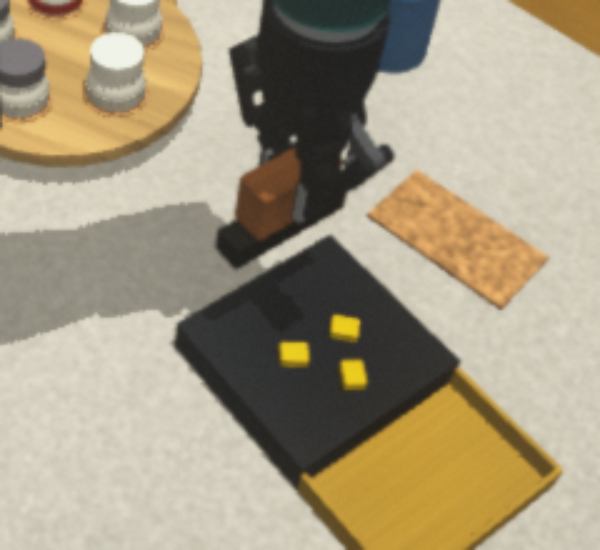

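The picture shows the block held level over the slate's far edge, with all three chips ahead of it at (294,353), (345,327) and (353,374). Next I'll lower it and sweep.

>>> {"fn": "play_rows", "kwargs": {"commands": [[0.06,-0.11,0.3,0,0,0],[0.06,-0.11,0.6,0,0,0],[0.06,-0.11,0.75,0,0,0],[0.06,-0.11,0.84,0,0,0],[0.06,-0.11,0.84,0,0,0],[0.06,-0.11,0.84,0,0,0]]}}

```text
time_s: 7.52
tool_pos: [0.5031, -0.1441, 0.0633]
tool_rot: [[-0.993, 0.115, 0.001], [0.115, 0.993, -0.001], [-0.002, -0.0, -1.0]]
wrist_force: [0.4, 0.4, -1.9]
gripper_width: 0.32
gripper_force: 59.9
```

>>> {"fn": "play_rows", "kwargs": {"commands": [[0,-0.12,0,0,0,0],[0,-0.25,0,0,0,0],[0,-0.37,0,0,0,0],[0,-0.5,0,0,0,0],[0,-0.62,0,0,0,0],[0,-0.75,0,0,0,0],[0,-0.87,0,0,0,0],[0,-1,0,0,0,0]]}}

```text
time_s: 8.52
tool_pos: [0.4931, -0.224, 0.0625]
tool_rot: [[-0.993, 0.115, -0.0], [0.115, 0.993, 0.0], [0.0, 0.0, -1.0]]
wrist_force: [0.2, 1.4, -1.7]
gripper_width: 0.32
gripper_force: 59.9
```

>>> {"fn": "play_rows", "kwargs": {"commands": [[0,-0.12,0,0,0,0],[0,-0.24,0,0,0,0],[0,-0.36,0,0,0,0],[0,-0.48,0,0,0,0],[0,-0.6,0,0,0,0],[0,-0.7,0,0,0,0],[0,-0.7,0,0,0,0],[0,-0.7,0,0,0,0]]}}

```text
time_s: 9.52
tool_pos: [0.4866, -0.2788, 0.0624]
tool_rot: [[-0.993, 0.115, -0.0], [0.115, 0.993, 0.0], [0.0, 0.0, -1.0]]
wrist_force: [0.2, -0.0, -2.0]
gripper_width: 0.318
gripper_force: 59.9
```

```bash
python3 - <<'E'
from plan import *; from h import *
p,R,s=state(); print(s['time_s'],p,np.degrees(np.arctan2(R[1,0],R[0,0])),s['gripper_width'],s['wrist_force'])
im=optics.snapshot("side")
for c,a,_ in blobs(im,(24,170,140),(33,255,255),(330,290,490,420),8): print("side chip?",c,a)
im=optics.snapshot("top")
for c,a,_ in blobs(im,(27,150,120),(35,255,255),(375,180,480,255),8): print("top chip?",c,a)
cv2.imwrite("pics/t2.png",cv2.resize(optics.snapshot("side")[260:420,320:500,::-1],None,fx=3,fy=3))
E
```

```text
9.525 [ 0.48658356 -0.27875915  0.06243769] 173.39244130445107 0.31764690850796806 [ 0.24602756 -0.01625743 -2.04001344]
```

View pics/t2.png

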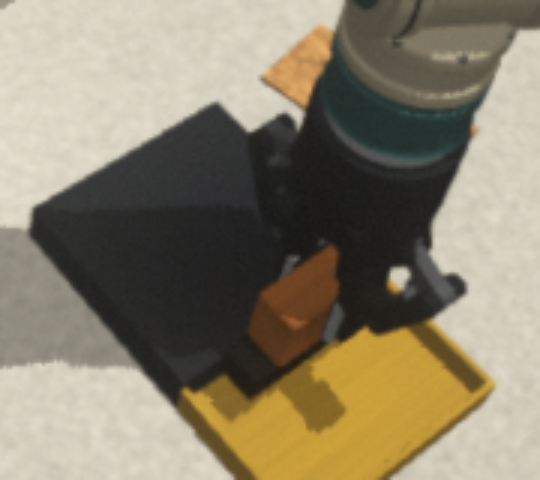

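No chips are left on the slate; the tray floor next to the block is hidden. I'll raise the block and look again.

>>> {"fn": "play_rows", "kwargs": {"commands": [[0,0,-0.3,0,0,0],[0,0,-0.6,0,0,0],[0,0,-1,0,0,0],[0,0,-1,0,0,0]]}}

```text
time_s: 10.18
tool_pos: [0.4889, -0.2802, 0.1454]
tool_rot: [[-0.993, 0.115, 0.005], [0.115, 0.993, -0.004], [-0.006, -0.003, -1.0]]
wrist_force: [0.4, -0.3, -0.8]
gripper_width: 0.317
gripper_force: 59.9
```

```bash
python3 - <<'E'
from plan import *; from h import *
p,R,s=state(); 
plan(p,R,[((.58,-.24,.15),133),((.682,-.191,.13),92.4),((.682,-.191,.06),92.4),((.682,-.191,.034),92.4)])
im=optics.snapshot("side")
cv2.imwrite("pics/t3.png",cv2.resize(im[260:420,320:500,::-1],None,fx=3,fy=3))
E
```

```text
[-0.999, 0.586, -0.05, -0.001, 0.006, 0.626] rows 3.5 -> [ 0.574 -0.243  0.15 ]
[-0.033, 0.081, -0.004, 0.0, 0.0, 0.048] rows 0.3 -> [ 0.58 -0.24  0.15]
[-0.311, 0.999, 0.185, 0.0, 0.0, 0.5] rows 2.8 -> [ 0.655 -0.204  0.135]
[0.081, 0.359, 0.065, 0.0, 0.0, 0.176] rows 1.0 -> [ 0.682 -0.191  0.13 ]
[0.0, 0.0, 0.875, 0.0, 0.0, 0.0] rows 1.1 -> [ 0.682 -0.191  0.06 ]
[0.0, 0.0, 0.325, 0.0, 0.0, 0.0] rows 0.4 -> [ 0.682 -0.191  0.034]
```

View pics/t3.png

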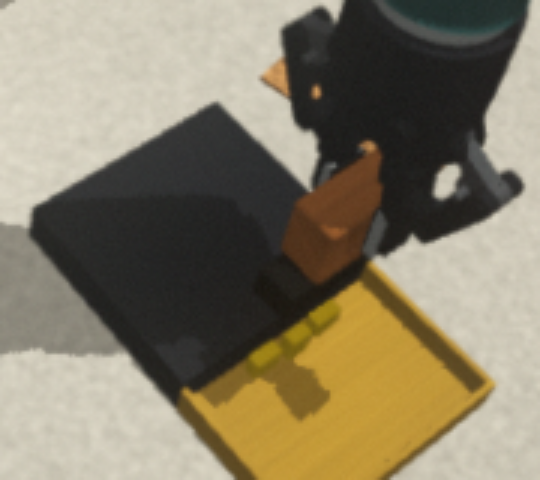

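All three chips are in the tray beside the slab edge, at (265,360), (295,337) and (322,316). Next the block goes back to the mat.

>>> {"fn": "play_rows", "kwargs": {"commands": [[-0.3,0.2,-0.1,0,0,0.17],[-0.6,0.4,-0.1,0,0,0.34],[-1,0.6,-0.1,0,0,0.5],[-1,0.6,-0.1,0,0,0.63],[-1,0.6,-0.1,0,0,0.63]]}}

```text
time_s: 10.85
tool_pos: [0.5708, -0.2395, 0.1483]
tool_rot: [[-0.716, 0.698, -0.003], [0.698, 0.716, 0.002], [0.004, -0.001, -1.0]]
wrist_force: [-0.1, -0.4, -2.0]
gripper_width: 0.321
gripper_force: 60.0
```

>>> {"fn": "play_rows", "kwargs": {"commands": [[-0.1,0.4,0,0,0,0.17],[-0.2,0.7,0,0,0,0.34],[-0.31,1,0.1,0,0,0.5],[-0.31,1,0.1,0,0,0.5],[-0.31,1,0.1,0,0,0.5]]}}

```text
time_s: 11.48
tool_pos: [0.6441, -0.2008, 0.1416]
tool_rot: [[-0.271, 0.963, -0.002], [0.963, 0.271, 0.0], [0.001, -0.002, -1.0]]
wrist_force: [0.4, 0.1, -2.3]
gripper_width: 0.318
gripper_force: 60.0
```

```bash
python3 - <<'E'
from plan import *
p,R,s=state(); print(p,s['time_s'])
plan(p,R,[((.681,-.191,.11),92.4)])
E
```

```text
[ 0.64405636 -0.20077857  0.141615  ] 11.475
[-0.008, 0.478, 0.394, -0.002, -0.001, 0.222] rows 1.2 -> [ 0.681 -0.191  0.11 ]
```

>>> {"fn": "play_rows", "kwargs": {"commands": [[-0.01,0.25,0.2,0,0,0.12],[-0.01,0.48,0.4,0,0,0.222],[-0.01,0.48,0.4,0,0,0.222],[-0.01,0.48,0.4,0,0,0.222],[-0.01,0.48,0.4,0,0,0.222]]}}

```text
time_s: 12.1
tool_pos: [0.6822, -0.1917, 0.1115]
tool_rot: [[-0.04, 0.999, 0.001], [0.999, 0.04, -0.001], [-0.001, 0.001, -1.0]]
wrist_force: [-0.1, 0.8, -1.4]
gripper_width: 0.318
gripper_force: 60.0
```

```bash
python3 - <<'E'
from plan import *
p,R,s=state(); print(p,s['time_s'],R)
plan(p,R,[((.681,-.191,.036),92.4)])
E
```

```text
[ 0.68224633 -0.19173506  0.1115353 ] 12.1 [[-3.99886134e-02  9.99199819e-01  7.95846362e-04]
 [ 9.99199980e-01  3.99890391e-02 -5.26329905e-04]
 [-5.57733877e-04  7.74162466e-04 -9.99999545e-01]]
[0.01, -0.016, 0.944, 0.001, 0.001, -0.002] rows 1.2 -> [ 0.681 -0.191  0.036]
```

>>> {"fn": "play_rows", "kwargs": {"commands": [[0,0,0.3,0,0,0],[0,0,0.6,0,0,0],[0,0,0.8,0,0,0],[0,0,0.9,0,0,0],[0,0,0.95,0,0,0],[0,0,0.97,0,0,0],[0,0,0.98,0,0,0],[0,0,0.98,0,0,0]]}}

```text
time_s: 13.1
tool_pos: [0.6832, -0.1914, 0.0331]
tool_rot: [[-0.04, 0.999, 0.001], [0.999, 0.04, -0.001], [-0.001, 0.001, -1.0]]
wrist_force: [-1.0, 0.2, 2.4]
gripper_width: 0.32
gripper_force: 60.3
```

Contact is felt at the same height as in the grasp, so I'll release and rise.

>>> {"fn": "play_rows", "kwargs": {"commands": [[0,0,0,0,0,0],[0,0,0,0,0,0],[0,0,0,0,0,0],[0,0,0,0,0,0],[0,0,0,0,0,0],[0,0,0,0,0,0]], "hand": 1}}

```text
time_s: 13.85
tool_pos: [0.6826, -0.1911, 0.0321]
tool_rot: [[-0.04, 0.999, -0.0], [0.999, 0.04, 0.0], [0.0, -0.0, -1.0]]
wrist_force: [-0.5, 0.8, 0.4]
gripper_width: 1.003
gripper_force: 0.0
```

>>> {"fn": "play_rows", "kwargs": {"commands": [[0,0,-0.2,0,0,0],[0,0,-0.5,0,0,0],[0,0,-1,0,0,0],[0,0,-1,0,0,0]]}}

```text
time_s: 14.35
tool_pos: [0.6863, -0.1925, 0.1182]
tool_rot: [[-0.04, 0.999, 0.009], [0.999, 0.04, -0.004], [-0.004, 0.009, -1.0]]
wrist_force: [0.9, 0.3, 0.2]
gripper_width: 1.0
gripper_force: 0.0
```

>>> {"fn": "play_rows", "kwargs": {"commands": [[0,0,-0.5,0,0,0],[0,0,-1,0,0,0],[0,0,-1,0,0,0],[0,0,-1,0,0,0]]}}

```text
time_s: 14.85
tool_pos: [0.6822, -0.191, 0.1918]
tool_rot: [[-0.04, 0.999, -0.001], [0.999, 0.04, 0.0], [0.0, -0.001, -1.0]]
wrist_force: [0.1, 0.2, -0.2]
gripper_width: 0.999
gripper_force: 0.0
```

```bash
python3 - <<'E'
from plan import *
p,R,s=state(); print(p,s['time_s'],s['gripper_width'],s['joint_pos'])
plan(p,R,[((.443,.119,.20),92.4)])
E
```

```text
[ 0.68220786 -0.19099805  0.19176802] 14.85 0.9988088332094899 [-3.64154174e-01  4.44499890e-01  1.26665587e-01  1.25360322e+00
  3.75416575e-06  1.16701154e+00]
[0.999, -0.71, -0.025, 0.0, 0.0, -0.001] rows 1.6 -> [ 0.622 -0.113  0.194]
[0.999, -0.708, -0.025, 0.0, 0.0, 0.0] rows 1.6 -> [ 0.562 -0.036  0.196]
[0.999, -0.708, -0.025, 0.0, 0.0, -0.001] rows 1.6 -> [0.503 0.042 0.198]
[0.996, -0.704, -0.025, -0.001, 0.0, 0.0] rows 1.6 -> [0.443 0.119 0.2  ]
```

```bash
python3 - <<'E'
from plan import *
p,R,s=state()
plan(p,R,[((.622,-.123,.195),119),((.567,-.045,.2),145),((.505,.037,.2),171),((.443,.119,.2),198)])
E
```

```text
[0.879, -0.718, -0.04, 0.0, 0.0, -0.445] rows 2.5 -> [ 0.622 -0.123  0.195]
[0.999, -0.109, -0.052, 0.0, 0.0, -0.365] rows 2.0 -> [ 0.576 -0.057  0.199]
[0.181, 0.051, -0.01, 0.0, -0.001, -0.069] rows 0.4 -> [ 0.567 -0.045  0.2  ]
[0.999, 0.323, 0.0, 0.0, 0.0, -0.354] rows 2.0 -> [0.516 0.022 0.2  ]
[0.183, 0.149, 0.0, 0.0, 0.0, -0.079] rows 0.4 -> [0.505 0.037 0.2  ]
[0.926, 0.89, -0.001, 0.0, 0.0, -0.45] rows 2.5 -> [0.443 0.119 0.2  ]
```

>>> {"fn": "play_rows", "kwargs": {"commands": [[0.45,-0.36,0,0,0,-0.16],[0.88,-0.72,0,0,0,-0.32],[0.88,-0.72,0,0,0,-0.445],[0.88,-0.72,0,0,0,-0.445]]}}

```text
time_s: 15.35
tool_pos: [0.6208, -0.1223, 0.1903]
tool_rot: [[-0.483, 0.875, -0.003], [0.875, 0.483, 0.001], [0.002, -0.002, -1.0]]
wrist_force: [0.2, -1.1, -0.6]
gripper_width: 1.0
gripper_force: 0.0
```

>>> {"fn": "play_rows", "kwargs": {"commands": [[0.5,-0.06,0,0,0,-0.16],[1,-0.1,0,0,0,-0.32],[1,-0.1,0,0,0,-0.435],[1,-0.1,0,0,0,-0.435]]}}

```text
time_s: 15.85
tool_pos: [0.5763, -0.057, 0.1914]
tool_rot: [[-0.818, 0.575, -0.001], [0.575, 0.818, 0.0], [0.001, -0.001, -1.0]]
wrist_force: [0.9, 0.4, 0.4]
gripper_width: 1.001
gripper_force: 0.0
```

>>> {"fn": "play_rows", "kwargs": {"commands": [[0.5,0.16,0,0,0,-0.16],[1,0.33,0,0,0,-0.32],[1,0.33,0,0,0,-0.43],[1,0.33,0,0,0,-0.43]]}}

```text
time_s: 16.35
tool_pos: [0.5263, 0.0103, 0.1919]
tool_rot: [[-0.987, 0.163, -0.0], [0.163, 0.987, -0.0], [0.0, -0.0, -1.0]]
wrist_force: [-0.2, 1.2, 0.8]
gripper_width: 0.999
gripper_force: 0.0
```

```bash
python3 - <<'E'
from plan import *
p,R,s=state(); print(p,s['time_s'])
plan(p,R,[((.443,.119,.2),198)])
E
```

```text
[0.52633505 0.01026709 0.19187941] 16.35
[0.999, 0.937, -0.081, 0.0, 0.0, -0.365] rows 2.0 -> [0.46  0.097 0.198]
[0.145, 0.311, -0.021, 0.0, 0.0, -0.091] rows 0.5 -> [0.443 0.119 0.2  ]
```

>>> {"fn": "play_rows", "kwargs": {"commands": [[0.5,0.47,0,0,0,-0.16],[1,0.94,0,0,0,-0.32],[1,0.94,0,0,0,-0.45],[1,0.94,0,0,0,-0.45]]}}

```text
time_s: 16.85
tool_pos: [0.4596, 0.0973, 0.1922]
tool_rot: [[-0.953, -0.302, 0.001], [-0.302, 0.953, -0.0], [-0.0, -0.0, -1.0]]
wrist_force: [0.5, -0.7, -0.5]
gripper_width: 1.001
gripper_force: 0.0
```

```bash
python3 - <<'E'
from plan import *
p,R,s=state(); print(p,s['time_s'])
plan(p,R,[((.443,.1195,.185),198),((.443,.1195,.113),198)])
E
```

```text
[0.45957065 0.09734052 0.19217011] 16.85
[0.114, 0.327, 0.089, 0.0, 0.0, -0.007] rows 0.5 -> [0.443 0.12  0.185]
[0.0, 0.0, 0.9, 0.0, 0.0, 0.0] rows 1.2 -> [0.443 0.12  0.113]
```

>>> {"fn": "play_rows", "kwargs": {"commands": [[0.114,0.327,0.05,0,0,0],[0.114,0.327,0.09,0,0,0],[0.114,0.327,0.09,0,0,0],[0.114,0.327,0.09,0,0,0]]}}

```text
time_s: 17.35
tool_pos: [0.4432, 0.1189, 0.185]
tool_rot: [[-0.952, -0.305, 0.001], [-0.305, 0.952, -0.0], [-0.0, -0.0, -1.0]]
wrist_force: [0.3, 0.2, -0.5]
gripper_width: 0.997
gripper_force: 0.0
```

```bash
python3 - <<'E'
from plan import *; from h import *
p,R,s=state(); print(p,s['time_s'])
plan(p,R,[((.443,.1195,.113),198)])
im=optics.snapshot("side")[150:280,200:370,::-1]
cv2.imwrite("pics/t4.png",cv2.resize(im,None,fx=4,fy=4))
E
```

```text
[0.44319406 0.11886735 0.18504964] 17.35
[0.0, 0.009, 0.901, 0.0, 0.0, -0.004] rows 1.2 -> [0.443 0.12  0.113]
```

View pics/t4.png

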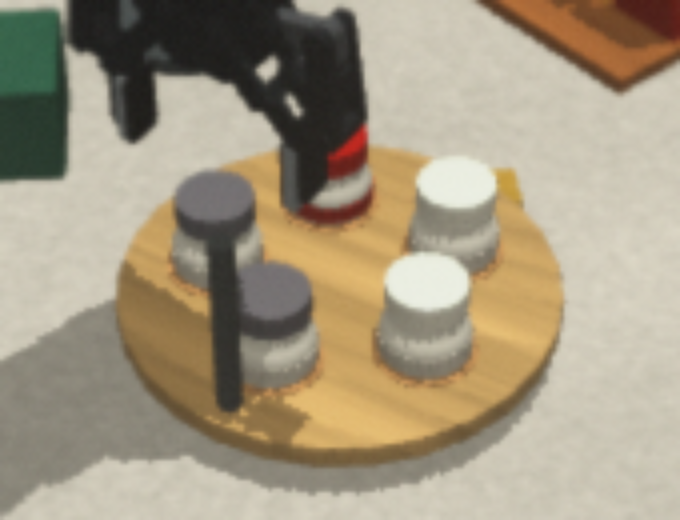

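Fingers straddle the post: tips are at (130,130) and (305,195), post top at (222,240). I'll lower and close.

>>> {"fn": "play_rows", "kwargs": {"commands": [[0,0.01,0.3,0,0,0],[0,0.01,0.6,0,0,0],[0,0.01,0.9,0,0,0],[0,0.01,0.9,0,0,0],[0,0.01,0.9,0,0,0]]}}

```text
time_s: 18.02
tool_pos: [0.4429, 0.1202, 0.1137]
tool_rot: [[-0.952, -0.306, 0.001], [-0.306, 0.952, 0.0], [-0.001, -0.0, -1.0]]
wrist_force: [-0.2, -0.3, 0.3]
gripper_width: 0.996
gripper_force: 0.0
```

>>> {"fn": "play_rows", "kwargs": {"commands": [[0,0,0,0,0,0],[0,0,0,0,0,0],[0,0,0,0,0,0],[0,0,0,0,0,0],[0,0,0,0,0,0],[0,0,0,0,0,0],[0,0,0,0,0,0],[0,0,0,0,0,0]], "hand": 0, "grip_force": 60}}

```text
time_s: 19.02
tool_pos: [0.4422, 0.1202, 0.1133]
tool_rot: [[-0.952, -0.307, 0.0], [-0.307, 0.952, -0.0], [-0.0, -0.0, -1.0]]
wrist_force: [-1.2, -1.4, 5.6]
gripper_width: 0.146
gripper_force: 58.4
```

```bash
python3 - <<'E'
from plan import *
p,R,s=state(); print(p,s['time_s'],s['wrist_force'],s['wrist_torque'])
ax=np.array([.546,.154]); v=p[:2]-ax; th0=np.degrees(np.arctan2(R[1,0],R[0,0]))
print(np.linalg.norm(v))
for k in range(1,7):
    a=-.766*k/6; c,sn=np.cos(a),np.sin(a); q=ax+[c*v[0]-sn*v[1],sn*v[0]+c*v[1]]
    d=R.T@(np.r_[q,p[2]]-p)/.08; r=Ro.from_matrix(R.T@down(th0+np.degrees(a))).as_rotvec()/np.radians(60)
    print(q,d.round(3),r.round(3))
E
```

```text
[0.44215589 0.12023657 0.11325428] 19.025 [-1.21379679 -1.39201043  5.60683535] [-0.2118928   0.36069037 -0.02600804]
0.1091950931735933
[0.43870224 0.1337328 ] [-0.011  0.174 -0.   ] [-0.     0.     0.122]
[0.43699504 0.1475589 ] [-0.043  0.345 -0.   ] [-0.     0.     0.244]
[0.43706208 0.16148985] [-0.098  0.51  -0.   ] [-0.     0.     0.366]
[0.43890226 0.17529889] [-0.173  0.668 -0.   ] [-0.     0.     0.488]
[0.44248563 0.18876125] [-0.267  0.814 -0.   ] [-0.    0.    0.61]
[0.44775388 0.20165782] [-0.379  0.947 -0.   ] [-0.     0.     0.731]
```

Grip width is 12.4 mm, so the post is held. I'll turn it slowly along the arc.

>>> {"fn": "play_rows", "kwargs": {"commands": [[0,0.03,0,0,0,0.02],[0,0.08,0,0,0,0.055],[-0.01,0.13,0,0,0,0.09],[-0.011,0.174,0,0,0,0.122],[-0.025,0.23,0,0,0,0.163],[-0.034,0.288,0,0,0,0.203],[-0.043,0.345,0,0,0,0.244],[-0.06,0.4,0,0,0,0.285],[-0.08,0.455,0,0,0,0.325],[-0.098,0.51,0,0,0,0.366],[-0.108,0.535,0,0,0,0.385],[-0.113,0.545,0,0,0,0.392]]}}

```text
time_s: 20.52
tool_pos: [0.4365, 0.1648, 0.1133]
tool_rot: [[-0.995, 0.098, -0.001], [0.098, 0.995, 0.0], [0.001, 0.0, -1.0]]
wrist_force: [-4.0, -0.5, 6.8]
gripper_width: 0.144
gripper_force: 58.9
```

```bash
python3 - <<'E'
from plan import *
p,R,s=state(); print(p,s['time_s'],s['wrist_force'],s['wrist_torque'],s['gripper_width'])
ax=np.array([.546,.154]); v=p[:2]-ax; th0=np.degrees(np.arctan2(R[1,0],R[0,0]))
print(np.linalg.norm(v),th0)
t=np.arctan2(v[1],v[0]); goal=(-2.82-.766)+2*np.pi; print(t,goal)
for k in range(1,5):
    a=(goal-t)*k/4; c,sn=np.cos(a),np.sin(a); q=ax+[c*v[0]-sn*v[1],sn*v[0]+c*v[1]]
    d=R.T@(np.r_[q,p[2]]-p)/.08; r=Ro.from_matrix(R.T@down(th0+np.degrees(a))).as_rotvec()/np.radians(60)
    print(q,d.round(3),r.round(3))
E
```

```text
[0.43649388 0.16477362 0.11328486] 20.525 [-3.99184645 -0.5377752   6.83181798] [-0.0841598   0.69166644 -0.06645665] 0.14422429005570064
0.11003481746745863 174.35452321302162
3.043524508113133 2.6971853071795864
[0.43783577 0.17420299] [-0.005  0.119  0.   ] [ 0.    -0.001  0.083]
[0.43998805 0.18348098] [-0.02   0.237 -0.   ] [-0.    -0.001  0.165]
[0.4429346 0.1925381] [-0.046  0.353 -0.   ] [-0.    -0.001  0.248]
[0.44665335 0.20130648] [-0.081  0.467 -0.   ] [-0.    -0.001  0.331]
```

>>> {"fn": "play_rows", "kwargs": {"commands": [[0,0.04,0,0,0,0.025],[-0.003,0.08,0,0,0,0.055],[-0.005,0.119,0,0,0,0.083],[-0.012,0.178,0,0,0,0.124],[-0.02,0.237,0,0,0,0.165],[-0.032,0.295,0,0,0,0.206],[-0.046,0.353,0,0,0,0.248],[-0.062,0.41,0,0,0,0.29],[-0.074,0.445,0,0,0,0.315],[-0.081,0.467,0,0,0,0.331],[-0.081,0.467,0,0,0,0.331],[-0.081,0.467,0,0,0,0.331]]}}

```text
time_s: 22.02
tool_pos: [0.446, 0.2018, 0.1133]
tool_rot: [[-0.903, 0.43, -0.003], [0.43, 0.903, 0.002], [0.003, 0.0, -1.0]]
wrist_force: [-5.4, 1.4, 8.0]
gripper_width: 0.148
gripper_force: 59.0
```

```bash
python3 - <<'E'
from plan import *; from h import *
p,R,s=state(); print(p,s['time_s'],s['wrist_force'],s['gripper_width'])
im=optics.snapshot("top"); h=cv2.cvtColor(im,cv2.COLOR_RGB2HSV)
sd=optics.snapshot("side")
for n,i in(("top",im),("side",sd)):
  for lo,hi in(((0,150,60),(6,255,255)),((172,150,60),(180,255,255))):
    for c,a,_ in blobs(i,lo,hi,(205,130,345,260),15): print(n,c,a,px2w(n,[c],.088))
a=cv2.resize(im[125:265,205:345,::-1],None,fx=2.8,fy=2.8,interpolation=cv2.INTER_CUBIC); b=cv2.resize(sd[150:290,200:340,::-1],None,fx=2.8,fy=2.8,interpolation=cv2.INTER_CUBIC)
cv2.imwrite("pics/t5.png",np.hstack([a,b]))
E
```

```text
[0.44598989 0.20175617 0.11326607] 22.025 [-5.3624306   1.41716772  8.02244319] 0.14751659715881568
top [263.46987952 169.86746988] 249 [[0.61367404 0.16886893 0.088     ]]
side [303.90272374 189.67315175] 257 [[0.60878234 0.16216538 0.088     ]]
side [299.39285714 207.        ] 28 [[0.56270378 0.12427856 0.088     ]]
```

View pics/t5.png

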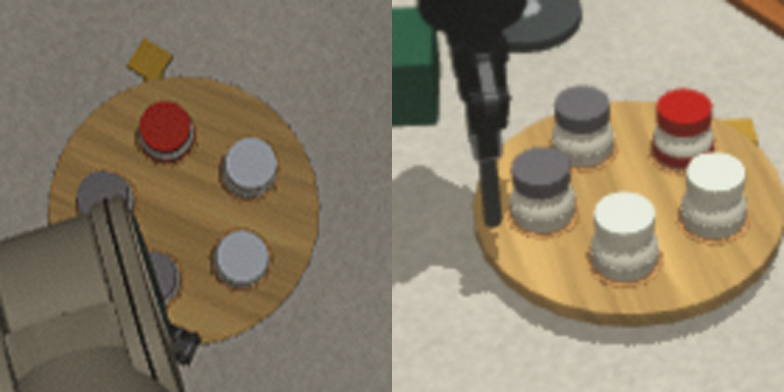

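The turned table shows the red lid at left-panel (165,128), just behind the diamond at (151,61), with all jars upright. Last, a numeric check of the alignment, the scraper and stillness.

```bash
python3 - <<'E'
from plan import *; from h import *
a=cv2.imread("pics/top0.png")[:,:,::-1].copy(); b=optics.snapshot("top"); s1=cv2.imread("pics/side0.png")[:,:,::-1].copy(); s2=optics.snapshot("side")
def diamond(i): 
    B=max(blobs(i,(18,110,60),(30,255,255),(245,135,275,153),10),key=lambda t:t[1]); return B[0],B[1],px2w("top",[B[0]],.004)[0]
print(diamond(a),diamond(b))
for ax in([.5453,.1536],[.5465,.1547]):
    d=diamond(a)[2][:2]-ax; r=max(blobs(b,(0,150,60),(6,255,255),(205,130,345,260),15),key=lambda t:t[1]); l=px2w("top",[r[0]],.088)[0,:2]-ax
    print(np.linalg.norm(d),np.arctan2(d[1],d[0]),np.linalg.norm(l),np.arctan2(l[1],l[0]))
for (x0,y0,x1,y1),i,j in(((365,125,435,170),a,b),((395,245,495,325),s1,s2),((300,65,355,120),a,b)):
    D=np.abs(i[y0:y1,x0:x1].astype(int)-j[y0:y1,x0:x1]).max(2); print("changed px",(D>40).sum(),"of",D.size)
for c,ar,_ in blobs(s2,(24,170,140),(33,255,255),(330,290,490,420),8): print("yellow",c,ar)
s=monitor.read_state(); print(np.abs(s['qvel']).max(),s['time_s'])
E
```

```text
(array([258.04109589, 146.15068493]), np.int32(146), array([0.69382114, 0.18594431, 0.004     ])) (array([258.        , 146.13793103]), np.int32(145), array([0.69385763, 0.1860536 , 0.004     ]))
0.15200224690588687 0.21442778018934347 0.07009081270777177 0.22059252248042782
0.15059789126762121 0.20898636154324776 0.0686839880703827 0.2087878176043176
changed px 27 of 3150
changed px 51 of 8000
changed px 0 of 3025
yellow [427.78431373 363.90196078] 51
yellow [419.15555556 370.88888889] 45
yellow [408.13793103 377.60344828] 58
0.0016636666500101595 22.225
```

```bash
python3 -c "
from station import job; print(job.finish_job())"
```

```text
the job is handed in; nothing more can be done
None
```

The job is handed in at about 22 s: all three chips are in the tray, the scraper is back on its mat, and the red jar measures within about 0.006 rad of the pointer, with the post still held and the turntable still.

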